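# Present two sheet blanks at the ledge's open end

### The job

Push each of the two white sheet blanks along its own lane of the low metal ledge, towards the ledge's open end (the right-hand end, which has no lip), until its front end sticks out about 25 mm (a thumb's breadth) past the edge, so that it can be picked up by its edge later. Only push them with the fingers: do not grasp, lift or tip a blank or let it fall, leave the jar and the pin box where they stand, and take the hand away at the end.

Things in the scene. Friction and masses are not known exactly. Their poses are not given: they have to be found in the camera images.
- ledge: Fixed low dark steel ledge with aluminium lips, on four feet. 192 mm wide (x), 300 mm long (y); origin under its centre at worktop level, z up. Flat deck 40 mm above the worktop. Open at its -y end (robot's right); lips 6 mm thick rise 8 mm above the deck on the other three sides. A rib at x = 0, 6 mm thick, 8 mm high, divides it into two lanes 87 mm wide, centred at x = +46.5 and -46.5 mm.
- open_edge (a point): Middle of the ledge's open edge, on top of the deck (40 mm above the worktop, 150 mm from the ledge's centre); axes as the ledge's, so -y points outward past the edge. The ledge, and this with it, may stand turned by up to 0.3 rad on the worktop.
- long_blank: Rigid white plastic sheet blank, 70 mm wide (x), 130 mm long (y), 6 mm thick, about 70 g, lying flat in one of the two lanes (either one), length along the lane; origin at the centre of its underside, its -y end is the front end, towards the ledge's open end. At the start 55 mm or more of deck is free behind it. It slides with plain friction and stays where it is left.
- long_blank_front (a point): Middle of the long blank's front (-y) end face, at half thickness (65 mm from the blank's centre).
- short_blank: Rigid white plastic sheet blank, 70 mm wide (x), 90 mm long (y), 6 mm thick, about 50 g, lying flat in the other lane, length along the lane; origin at the centre of its underside, its -y end is the front end. At the start 55 mm or more of deck is free behind it. It slides with plain friction and stays where it is left; it tips over the edge if it sticks out 45 mm.
- short_blank_front (a point): Middle of the short blank's front (-y) end face, at half thickness (45 mm from the blank's centre).
- wax_jar: Bystander: brown jar with a white lid, 52 mm across, 48 mm high, on the worktop beyond the ledge's open end; origin under its centre.
- pin_box: Bystander: small blue open box of pins, 64 x 91 mm, 24 mm high, on the worktop to the left of the ledge; origin under its centre.
- model_trimmer: Fixed equipment, not to be hit: the tall machine on the worktop to the left of the ledge, 360 mm deep, 380 mm wide, 340 mm high; origin under its centre. Travel round its front or above it.

How it is judged:
By the outcome, as a careful person would: the job done as asked, in the order asked, and still so for the second after the job is handed in, with the robot touching nothing.
It also fails if it takes over 58 s, if anything falls off the work surface, if the arm or the gripper's body presses on something with over 40 N, if the wrist force passes 120 N, or if a joint passes its speed limit or range.

### The arm

A 7-joint arm with a two-finger parallel gripper is mounted at the origin on a cart in front of the work surface, level with it; the furniture and walls round the work are solid. World frame = base frame: x ahead of the robot, y to its left, z up, the work surface at z = 0. Lengths are in m, angles in rad, forces in N, time in s.
With the tool pointing down it reaches from about 0.425 to 0.925 m from the base axis. Payload 6.8 kg.
Tool frame: the origin (TCP) lies midway between the tips of the shut fingers; the grasp point (between the pads) lies 19 mm behind it; z points along the fingers, y is the direction in which the jaws open and shut (so a half turn about z gives the same grasp; the last joint's range is limited). The gripper opens to 85 mm and grips with 20 to 120 N. Pads are 22 mm wide; open, the fingers measure 114 mm over their backs; the gripper's body (76 mm by 85 mm) begins 54 mm behind the grasp point. The pads swing forward as they close: fully open they stand 13 mm farther back than shut.
Start: joints at [-1.435, 0.477, 0.022, 1.555, -0.011, 1.109, -0.083], TCP at [0.163, 0.655, 0.231] pointing down, gripper open.
Joint ranges: [-2.96, 2.96], [-0.34, 2.1], [-1.41, 1.46], [0.24, 2.44], [-1.37, 4.51], [0.17, 1.92], [-2.96, 2.96]. Speed limits (rad/s): [2.39, 2.39, 3.14, 3.14, 3.14, 3.14, 3.14].

### API

Orientations are given as a unit quaternion [w, x, y, z].
In Python, from station import bot, vision gives the robot as it stands.
- The arm moves only by the tool move_arm, never from a script. Its argument "increments" is text: rows parted by semicolons, each of 7 numbers parted by spaces: the opening, from 0 (shut) to 1 (fully open), then the shift along the world's x, y, z in mm, then the turn, a rotation vector about the world's x, y, z in rad. In form: grip x y z rx ry rz; .... A call has exactly 8 rows; each row shifts and turns the commanded pose from where the row before left it; what a row does not reach is not made up. A row lasts 1/8 s, in which the tool goes at most 62.5 mm and 10.7 degrees, less where a joint would pass 70% of its speed; a pose out of reach is approached as far as the arm can. A call with a gripper value outside its range is refused whole. The fingers move at their own pace and stop on an object; "newtons" is the grip in N (left out, the last holds). Time passes only in rows, so rows that do not move let the fingers close, or fill a call up. It gives the time, the measured TCP pose, the force and the opening at its end, in the units of the state.
- bot.get_obs(): the state, without advancing time (a new reading comes with each control period).
- vision.read_camera(name): name is "scene" or "top" or "wrist"; returns (picture, depth): 400x640x3 uint8, red, green, blue; 400x640 float32, m along the optical axis (not along the pixel's ray), 0 where there is no reading.
- vision.calibration(name): a dict with "fx", "fy", "cx", "cy" (pixels), "R" (3x3) and "t" (3): a world point X has camera coordinates R X + t; the wrist camera has in their place "hand_eye" (4x4, takes a point from camera to tool coordinates, whose origin is the TCP and whose axes are the flange's). Camera axes: x right, y down, z forward; pixel columns grow to the right and rows downward; lengths in m; the calibration is good to about 2 mm. A picture is of the moment at which its call begins: read the wrist's pose just before it. calibration takes no time and is no camera call.
- bot.hand_in(): hands the job in, once; it reports no verdict.
The state is a dict: "t": time; "q": joint angles; "joint_vel": joint speeds; "joint_torque": joint torques, N m; "eef_pos": TCP position; "tool_rot": TCP orientation; "contact_force": force on the tool from outside, world axes, zero at the start; "torque": the same for the moment, N m; "gripper_width": opening from 0.0 (shut) to 1.0 (fully open).
Only numpy, scipy, OpenCV 4.12 (cv2) and the standard library are available. Lean on these libraries where they do the work, as an engineer would, in place of code of your own. Each camera call takes 0.05 s, during which the arm holds its last target.

## Working session

There is one attempt and no reset: what is moved stays moved. The work goes in short steps, Python scripts to look and compute and a tool call to move; the robot and the scene stay as the last step left them, time stands still between calls to the robot, and variables do not carry over. Pictures are saved under pics/ and viewed, and the job is handed in when it is done.

Besides the shell and the picture viewer there is one more tool, called after ">>>" by a JSON object that holds its "fn" and its "kwargs", one argument or row to a line. move_arm: Moves the arm, as the interface text tells. Its arguments: {"type":"object","properties":{"increments":{"type":"string"},"newtons":{"type":"number"}},"required":["increments"]}

```bash
mkdir -p pics; ls; python3 - <<'E'
from station import bot, vision
import cv2
for n in("scene","top"):
    p,d=vision.read_camera(n); cv2.imwrite(f"pics/{n}0.png",p[:,:,::-1])
    c=vision.calibration(n); print(n,c)
    import numpy as np; np.savez(f"{n}0.npz",p=p,d=d)
o=bot.get_obs(); print(o)
E
```

```text
pics
scene {'fx': 369.77529015924495, 'fy': 369.77529015924495, 'cx': 317.8716065945465, 'cy': 203.96026405208968, 'R': array([[ 0.87345752, -0.48689455, -0.00237919],
       [-0.24636984, -0.43774642, -0.8646849 ],
       [ 0.41996888,  0.75585169, -0.50230903]]), 't': array([-0.52193889,  0.13638437,  0.85117408])}
top {'fx': 485.17218048799623, 'fy': 485.17218048799623, 'cx': 318.8968502469037, 'cy': 204.8465832515461, 'R': array([[-0.00549508, -0.9997234 , -0.02286758],
       [-0.98942962,  0.00874949, -0.14474966],
       [ 0.14490971,  0.02183045, -0.98920403]]), 't': array([-0.08120241,  0.53162443,  1.12734451])}
{'t': 0.1, 'q': array([-1.43510997,  0.47773277,  0.02233572,  1.55637201, -0.01147424,
        1.10930336, -0.08309587]), 'joint_vel': array([-0.00080353,  0.00054674,  0.0008815 , -0.00310688,  0.00105743,
        0.00090346,  0.00067449]), 'joint_torque': array([ 3.78971468e-03, -5.97764468e+01,  1.61315527e+00, -2.81956422e+01,
        1.27418837e-02,  5.03416712e-03, -1.29468276e-05]), 'eef_pos': array([0.16281372, 0.65450615, 0.23040433]), 'tool_rot': array([-3.10419909e-05,  1.21570861e-01,  9.92582397e-01, -8.43083912e-04]), 'contact_force': array([-0.46987789,  0.30846146, -0.44833501]), 'torque': array([ 0.00432867, -0.02663857, -0.01717788]), 'gripper_width': 1.0009870034161272}
```

View pics/scene0.png

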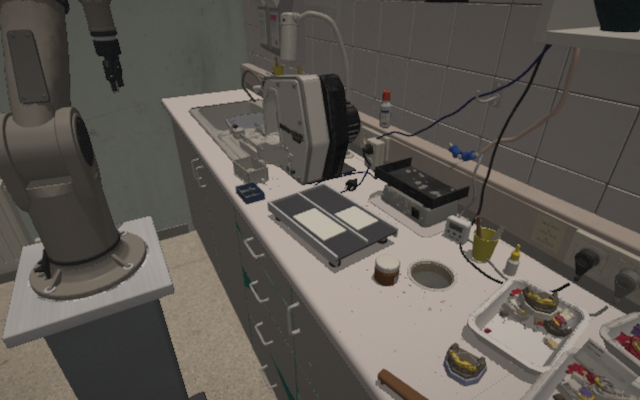

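View pics/top0.png

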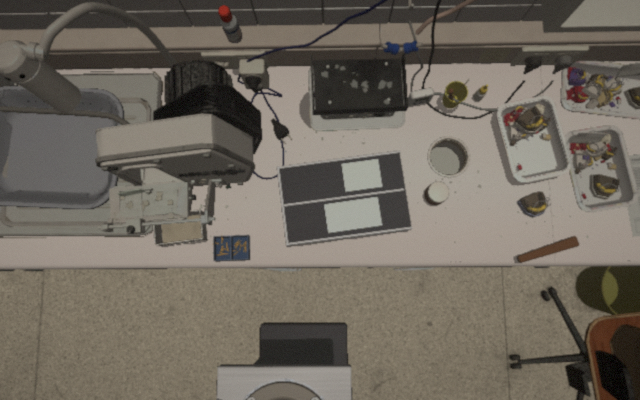

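The scene view shows the ledge at about (330,220) with two white blanks, and the jar at (387,270) beyond the open end. In the top view the ledge spans columns 278-410 and rows 152-243. The long blank is in the near lane at about (354,215), the short one in the far lane at about (362,176), and the jar lid is at (437,193).

```bash
cat > h.py <<'E'
import numpy as np, cv2
from station import bot, vision
def ray(c,uv,z):
    uv=np.atleast_2d(uv).astype(float)
    d=np.c_[(uv[:,0]-c['cx'])/c['fx'],(uv[:,1]-c['cy'])/c['fy'],np.ones(len(uv))]@c['R']
    o=-c['R'].T@c['t']
    s=(z-o[2])/d[:,2]
    return o+s[:,None]*d
def cloud(c,d):
    v,u=np.mgrid[:d.shape[0],:d.shape[1]]
    P=np.stack([(u-c['cx'])/c['fx']*d,(v-c['cy'])/c['fy']*d,d],-1)
    return (P-c['t'])@c['R']
def blanks(p,c,roi,z=0.046,thr=150):
    x0,y0,x1,y1=roi
    m=np.zeros(p.shape[:2],np.uint8); m[y0:y1,x0:x1]=(p[y0:y1,x0:x1].min(2)>thr)*255
    out=[]
    for k in cv2.findContours(m,cv2.RETR_EXTERNAL,cv2.CHAIN_APPROX_NONE)[0]:
        if cv2.contourArea(k)<400: continue
        W=ray(c,k[:,0,:],z)
        r=cv2.minAreaRect((W[:,:2]*1000).astype(np.float32))
        out.append((r,cv2.boundingRect(k)))
    return out
E
python3 - <<'E'
from h import *
for n,roi in(("top",(300,156,402,236)),):
    z=np.load(n+"0.npz"); p,d=z['p'],z['d']; c=vision.calibration(n)
    print(p[215,354],p[176,362],p[200,300],p[188,340],p[250,340])
    for t in(140,170):
        for b in blanks(p,c,roi,thr=t): print(t,b, cv2.boxPoints(b[0]).round(1).tolist())
    P=cloud(c,d)
    for u,v in((354,215),(362,176),(300,205),(350,250),(437,193),(395,210)): print(u,v,P[v,u].round(4))
    # deck contour by dark color
    m=((p.max(2)<110)&(P[...,2]>.025)&(P[...,2]<.06)&(P[...,0]<.75)).astype(np.uint8)
    m=cv2.morphologyEx(m,cv2.MORPH_CLOSE,np.ones((5,5)))
    hm=((P[...,2]>.03)&(P[...,2]<.065)).astype(np.uint8); hm[:, :265]=0; hm[:,425:]=0;hm[:140]=0;hm[255:]=0
    for name,mm in(('dark',m),('height',hm)):
        ks=cv2.findContours(mm,cv2.RETR_EXTERNAL,cv2.CHAIN_APPROX_NONE)[0]
        k=max(ks,key=cv2.contourArea); W=ray(c,k[:,0,:],.046 if name=='height' else .04)
        r=cv2.minAreaRect((W[:,:2]*1000).astype(np.float32)); print(name,r,cv2.boxPoints(r).round(1).tolist())
    for nm,s in(('crop',(260,140,460,260)),):
        cv2.imwrite('pics/crop0.png',cv2.resize(p[140:260,260:460,::-1],None,fx=4,fy=4,interpolation=cv2.INTER_CUBIC))
E
```

```text
[167 169 160] [166 168 158] [62 60 57] [65 65 61] [164 153 143]
140 (((506.1313171386719, -165.0897674560547), (66.2259750366211, 126.1124038696289), 7.710712432861328), (325, 198, 57, 34)) [[464.8999938964844, -107.0], [481.79998779296875, -232.0], [547.4000244140625, -223.10000610351562], [530.5, -98.19999694824219]]
140 (((601.6364135742188, -187.86325073242188), (66.07769775390625, 85.96408081054688), 7.327489376068115), (342, 160, 40, 31)) [[563.4000244140625, -149.39999389648438], [574.2999877929688, -234.6999969482422], [639.9000244140625, -226.3000030517578], [628.9000244140625, -141.0]]
354 215 [ 0.5046 -0.1683  0.0474]
362 176 [ 0.5982 -0.1888  0.049 ]
300 205 [ 0.5308 -0.0397  0.0395]
350 250 [ 0.4243 -0.1595  0.0012]
437 193 [ 0.5554 -0.3659  0.0483]
395 210 [ 0.5171 -0.2669  0.0369]
dark ((549.1726684570312, -142.1632843017578), (194.574951171875, 300.4037780761719), 7.085615634918213) [[434.1000061035156, -5.099999904632568], [471.20001220703125, -303.20001220703125], [664.2000122070312, -279.20001220703125], [627.2000122070312, 18.899999618530273]]
height ((548.4241943359375, -142.5612030029297), (193.54757690429688, 299.8439636230469), 7.150128364562988) [[433.70001220703125, -5.900000095367432], [471.1000061035156, -303.3999938964844], [663.0999755859375, -279.29998779296875], [625.7999877929688, 18.200000762939453]]
```

View pics/crop0.png

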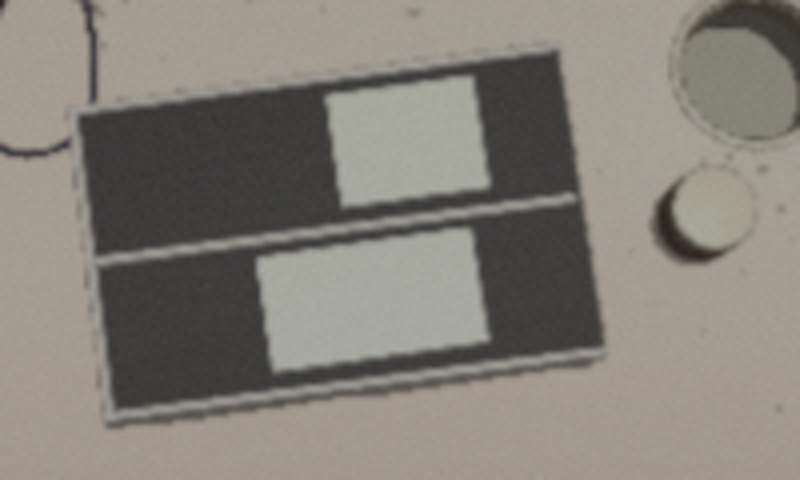

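```bash
python3 - <<'E'
from h import *
for n in("top","scene"):
    z=np.load(n+"0.npz"); p,d=z['p'],z['d']; c=vision.calibration(n); P=cloud(c,d)[d>0]
    for y0 in np.arange(-.05,.65,.1):
        s=P[(P[:,1]>y0)&(P[:,1]<y0+.1)&(P[:,0]>.2)&(P[:,0]<.9)]
        print(n,round(y0,2),[ (h,round(float(np.percentile(q[:,0],1)),3)) for h in(.03,.08,.15,.25,.3) for q in[s[s[:,2]>h]] if len(q)>5])
import math
a=math.atan2(37.3,297.5);C=np.array([548.6,-142.4]);X=np.array([math.cos(a),math.sin(a)]);Y=np.array([-X[1],X[0]])
for nm,b in(('long',(506.1,-165.1)),('short',(601.6,-187.9))):
    v=np.array(b)-C; print(nm,v@X,v@Y)
for nm,x,y in(('long start',-46.5,80),('short start',46.5,40),('long end',-46.5,-45),('short end',46.5,-85)):
    print(nm,C+x*X+y*Y)
print(X,Y)
E
```

```text
top -0.05 [(0.03, 0.442), (0.08, 0.666), (0.15, 0.666)]
top 0.05 [(0.03, 0.582), (0.08, 0.584), (0.15, 0.585), (0.25, 0.587), (0.3, 0.587)]
top 0.15 [(0.03, 0.479), (0.08, 0.483), (0.15, 0.575), (0.25, 0.575), (0.3, 0.581)]
top 0.25 [(0.03, 0.458), (0.08, 0.464), (0.15, 0.466), (0.25, 0.57), (0.3, 0.581)]
top 0.35 [(0.03, 0.471), (0.08, 0.471), (0.15, 0.666), (0.25, 0.666), (0.3, 0.666)]
top 0.45 [(0.03, 0.526), (0.08, 0.745), (0.15, 0.883)]
top 0.55 [(0.03, 0.529), (0.08, 0.759)]
scene -0.05 [(0.03, 0.436), (0.08, 0.663), (0.15, 0.663)]
scene 0.05 [(0.03, 0.58), (0.08, 0.582), (0.15, 0.583), (0.25, 0.584), (0.3, 0.584)]
scene 0.15 [(0.03, 0.448), (0.08, 0.478), (0.15, 0.572), (0.25, 0.573), (0.3, 0.576)]
scene 0.25 [(0.03, 0.441), (0.08, 0.458), (0.15, 0.462), (0.25, 0.567), (0.3, 0.58)]
scene 0.35 [(0.03, 0.463), (0.08, 0.463), (0.15, 0.664), (0.25, 0.665), (0.3, 0.665)]
scene 0.45 []
scene 0.55 [(0.03, 0.2), (0.08, 0.2), (0.15, 0.2), (0.25, 0.2), (0.3, 0.2)]
long -44.993818774973754 -17.236480848619262
short 46.92788666957628 -51.739959921973316
long start [492.50889594 -68.80626355]
short start [589.76260401 -96.92594112]
long end [ 508.05941683 -192.83521702]
short end [ 605.3131249  -220.95489459]
[0.99223163 0.12440417] [-0.12440417  0.99223163]
```

>>> {"fn": "move_arm", "kwargs": {
  "increments": "0 22 -45 0 0 0 -0.075; 0 22 -45 0 0 0 -0.075; 0 22 -45 0 0 0 -0.075; 0 22 -45 0 0 0 -0.075; 0 22 -45 0 0 0 -0.075; 0 22 -45 0 0 0 -0.075; 0 22 -45 0 0 0 -0.075; 0 22 -45 0 0 0 -0.075",
  "newtons": 40
}}

```text
t: 1.1
eef_pos: [0.3393, 0.2933, 0.2312]
tool_rot: [-0.0, 0.411, 0.912, -0.0]
contact_force: [1.1, 0.3, 0.3]
gripper_width: -0.002
```

>>> {"fn": "move_arm", "kwargs": {
  "increments": "0 19 -45 0 0 0 -0.075; 0 19 -45 0 0 0 -0.075; 0 19 -45 -15 0 0 -0.075; 0 19 -45 -20 0 0 -0.075; 0 19 -45 -20 0 0 -0.075; 0 19 -46 -20 0 0 -0.075; 0 19 -46 -20 0 0 -0.075; 0 20 -46 -20 0 0 -0.077"
}}

```text
t: 2.1
eef_pos: [0.4923, -0.0692, 0.1155]
tool_rot: [-0.0, 0.662, 0.749, 0.0]
contact_force: [0.7, 1.1, 0.3]
gripper_width: -0.002
```

```bash
python3 - <<'E'
from h import *
o=bot.get_obs();print(o['eef_pos'],o['tool_rot'],vision.calibration('wrist'))
p,d=vision.read_camera('wrist'); cv2.imwrite('pics/w1.png',p[:,:,::-1]); np.savez('w1.npz',p=p,d=d)
E
```

```text
[ 0.49229289 -0.06919308  0.11552571] [-6.18893988e-05  6.62257397e-01  7.49276408e-01  1.55384167e-05] {'fx': 291.88864735652334, 'fy': 291.88864735652334, 'cx': 318.4435613744083, 'cy': 201.81813680308966, 'hand_eye': array([[-3.00960693e-04, -9.61477677e-01, -2.74882858e-01,
         6.98014698e-02],
       [ 9.99999885e-01, -3.92254680e-04,  2.77148821e-04,
        -8.28306293e-05],
       [-3.74296493e-04, -2.74882743e-01,  9.61477684e-01,
        -1.41395951e-01],
       [ 0.00000000e+00,  0.00000000e+00,  0.00000000e+00,
         1.00000000e+00]])}
```

View pics/w1.png

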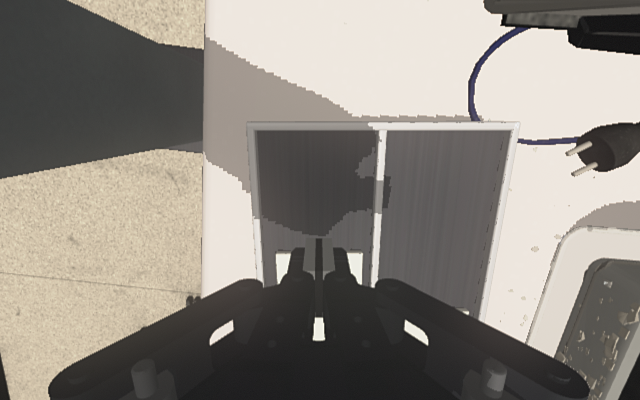

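Wrist view: the shut fingers (about (318,260)) stand centred in the near lane (columns 260-375), over free deck and behind the long blank. Going down.

>>> {"fn": "move_arm", "kwargs": {
  "increments": "0 0 0 -20 0 0 0; 0 0 0 -20 0 0 0; 0 0 0 -15 0 0 0; 0 0 0 -8 0 0 0; 0 0 0 -5 0 0 0; 0 0 0 -3 0 0 0; 0 0 0 -2 0 0 0; 0 0 0 0 0 0 0"
}}

```text
t: 3.15
eef_pos: [0.492, -0.0679, 0.0434]
tool_rot: [0.0, 0.662, 0.75, 0.0]
contact_force: [-0.6, -0.1, 0.2]
gripper_width: -0.003
```

>>> {"fn": "move_arm", "kwargs": {
  "increments": "0 0 0 -1 0 0 0; 0 0.8 -6 0 0 0 0; 0 0.7 -6 0 0 0 0; 0 0.8 -6 0 0 0 0; 0 0.7 -6 0 0 0 0; 0 0.8 -6 0 0 0 0; 0 0.7 -6 0 0 0 0; 0 0.8 -6 0 0 0 0"
}}

```text
t: 4.15
eef_pos: [0.4973, -0.1103, 0.0423]
tool_rot: [-0.0, 0.662, 0.75, 0.0]
contact_force: [0.1, 0.9, 0.8]
gripper_width: 0.001
```

>>> {"fn": "move_arm", "kwargs": {
  "increments": "0 0.8 -6 0 0 0 0; 0 0.7 -6 0 0 0 0; 0 0.8 -6 0 0 0 0; 0 0.7 -6 0 0 0 0; 0 0.8 -6 0 0 0 0; 0 0.7 -6 0 0 0 0; 0 0.8 -6 0 0 0 0; 0 0 0 0 0 0 0"
}}

```text
t: 5.15
eef_pos: [0.5026, -0.1528, 0.0423]
tool_rot: [0.0, 0.662, 0.75, -0.0]
contact_force: [0.0, -0.2, 1.4]
gripper_width: 0.002
```

```bash
cat >> h.py <<'E'
def look(tag,thr=140,roi=(290,150,440,246)):
    o=bot.get_obs(); p,d=vision.read_camera('top'); c=vision.calibration('top')
    cv2.imwrite(f'pics/{tag}.png',cv2.resize(p[140:260,260:460,::-1],None,fx=4,fy=4,interpolation=cv2.INTER_CUBIC)); np.savez(tag+'.npz',p=p,d=d)
    C=np.array([548.6,-142.4]);X=np.array([.99223,.12440]);Y=np.array([-X[1],X[0]])
    print('tcp ledge',(o['eef_pos'][:2]*1000-C)@np.c_[X,Y],o['eef_pos'],o['contact_force'])
E
python3 -c "
from h import *
look('a1')"
```

```text
tcp ledge [-46.96358891  -4.57226846] [ 0.50256991 -0.15277906  0.04234261] [ 0.04718075 -0.18281145  1.38982695]
```

View pics/a1.png

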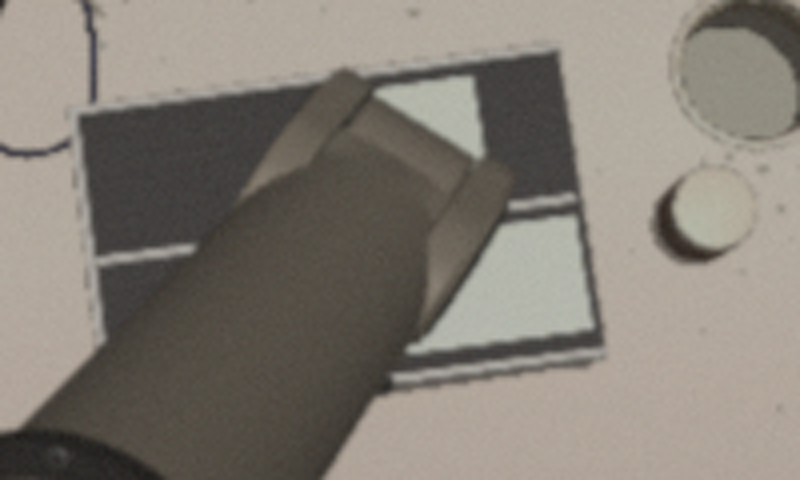

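The long blank's front end is at about crop (578,215)-(597,335), close to the open edge. The hand hides the rear. I'll measure the front now, while it is still over the deck.

```bash
cat >> h.py <<'E'
C=np.array([548.6,-142.4]);X=np.array([.99223,.12440]);Y=np.array([-X[1],X[0]])
def prof(tag,xs,ys,z):
    """sample image on ledge grid at height z"""
    f=np.load(tag+'.npz'); p=f['p'].astype(np.float32); d=f['d']; c=vision.calibration('top')
    xx,yy=np.meshgrid(xs,ys,indexing='ij')
    W=np.c_[(C+xx.ravel()[:,None]*X+yy.ravel()[:,None]*Y)/1000,np.full(xx.size,z)]
    q=W@c['R'].T+c['t']; u=(q[:,0]/q[:,2]*c['fx']+c['cx']).reshape(xx.shape).astype(np.float32); v=(q[:,1]/q[:,2]*c['fy']+c['cy']).reshape(xx.shape).astype(np.float32)
    hgt=cloud(c,d)[...,2].astype(np.float32)
    return cv2.remap(p,u,v,cv2.INTER_LINEAR), cv2.remap(hgt,u,v,cv2.INTER_LINEAR)
def front(tag,xc,lo,hi):
    ys=np.arange(lo,hi,1.0)
    for dx in(-22,0,22):
        P,H=prof(tag,np.arange(xc+dx-8,xc+dx+9,1.),ys,.046)
        b=P.mean(2).mean(0); g=(P[...,1]-P[...,0]).mean(0); h=H.mean(0)*1000
        print('dx',dx); print(' y ',ys[::3].astype(int)); print(' br',b[::3].astype(int)); print(' gr',g[::3].round().astype(int)); print(' h ',h[::3].round().astype(int))
E
python3 -c "
from h import *
print('before');front('top0',-45,-100,-70)
print('now');front('a1',-45,-165,-125)"
```

```text
before
dx -22
 y  [-100  -97  -94  -91  -88  -85  -82  -79  -76  -73]
 br [ 61  62  61  61  62  71 119 159 164 164]
 gr [-2 -2 -3 -3 -2 -2  0  2  3  2]
 h  [40 40 39 40 39 40 41 45 46 45]
dx 0
 y  [-100  -97  -94  -91  -88  -85  -82  -79  -76  -73]
 br [ 62  62  61  61  62  67 114 158 165 165]
 gr [-2 -2 -2 -2 -2 -1  0  2  3  3]
 h  [40 40 39 39 39 40 41 46 47 46]
dx 22
 y  [-100  -97  -94  -91  -88  -85  -82  -79  -76  -73]
 br [ 61  61  61  62  60  66 110 157 164 164]
 gr [-2 -3 -3 -3 -2 -2  0  2  2  3]
 h  [40 39 39 40 40 41 40 45 45 46]
now
dx -22
 y  [-165 -162 -159 -156 -153 -150 -147 -144 -141 -138 -135 -132 -129 -126]
 br [168 168 168 168 163 130  89 135 174 177 178 178 178 178]
 gr [-10 -11 -10 -10 -10  -7  -3   1   2   2   3   2   2   3]
 h  [ 0  1 -1  8  1  6 40 42 45 80 47 45 46 46]
dx 0
 y  [-165 -162 -159 -156 -153 -150 -147 -144 -141 -138 -135 -132 -129 -126]
 br [169 168 167 168 164 131  88 130 173 178 177 177 178 177]
 gr [ -9  -9 -10  -9  -9  -7  -3   1   2   3   3   3   2   3]
 h  [ -2   0   0  -1   0 162  39  42  46  46  46  46  46  46]
dx 22
 y  [-165 -162 -159 -156 -153 -150 -147 -144 -141 -138 -135 -132 -129 -126]
 br [168 169 169 168 163 128  87 133 174 178 177 177 177 177]
 gr [-8 -8 -9 -9 -8 -6 -3  1  3  3  3  3  3  2]
 h  [ 0 -1  0  1  1  6 39 42 46 45 46 45 45 45]
```

>>> {"fn": "move_arm", "kwargs": {
  "increments": "0 0.6 -5 0 0 0 0; 0 0.6 -5 0 0 0 0; 0 0.6 -5 0 0 0 0; 0 0.7 -5 0 0 0 0; 0 0.6 -5 0 0 0 0; 0 0.4 -3 0 0 0 0; 0 0.2 -2 0 0 0 0; 0 0 0 0 0 0 0"
}}

```text
t: 6.2
eef_pos: [0.5063, -0.1821, 0.0423]
tool_rot: [0.0, 0.662, 0.75, -0.0]
contact_force: [0.1, 0.8, 0.7]
gripper_width: 0.003
```

```bash
python3 -c "
from h import *
look('a2');front('a2',-45,-190,-140)"
```

```text
tcp ledge [-46.96034565 -34.14859029] [ 0.50625244 -0.18212529  0.04232803] [0.10003591 0.80085265 0.69082722]
dx -22
 y  [-190 -187 -184 -181 -178 -175 -172 -169 -166 -163 -160 -157 -154 -151
 -148 -145 -142]
 br [169 169 169 170 168 168 174 178 179 178 179 178 179 178 178 179 178]
 gr [-10 -10 -10 -10 -10  -8  -1   2   3   2   3   3   3   2   3   2   3]
 h  [ -1  -1   0   0  -1   0  33  46  46 113  97  46  46  44 202  47  45]
dx 0
 y  [-190 -187 -184 -181 -178 -175 -172 -169 -166 -163 -160 -157 -154 -151
 -148 -145 -142]
 br [163 169 170 169 169 167 173 178 178 179 179 179 178 178 178 179 179]
 gr [-9 -9 -9 -9 -9 -7 -1  3  3  3  3  3  2  3  2  3  3]
 h  [159   0   0   0   0   0  34  46  47  46  46  46  47  45  45  45  45]
dx 22
 y  [-190 -187 -184 -181 -178 -175 -172 -169 -166 -163 -160 -157 -154 -151
 -148 -145 -142]
 br [107 147 169 171 170 167 173 178 179 178 178 179 178 179 178 179 176]
 gr [-7 -8 -9 -8 -8 -6 -1  2  3  3  2  2  2  3  2  3  3]
 h  [ 1  1  1  1  1 -1 32 46 44 45 45 47 45 47 46 45 46]
```

View pics/a2.png

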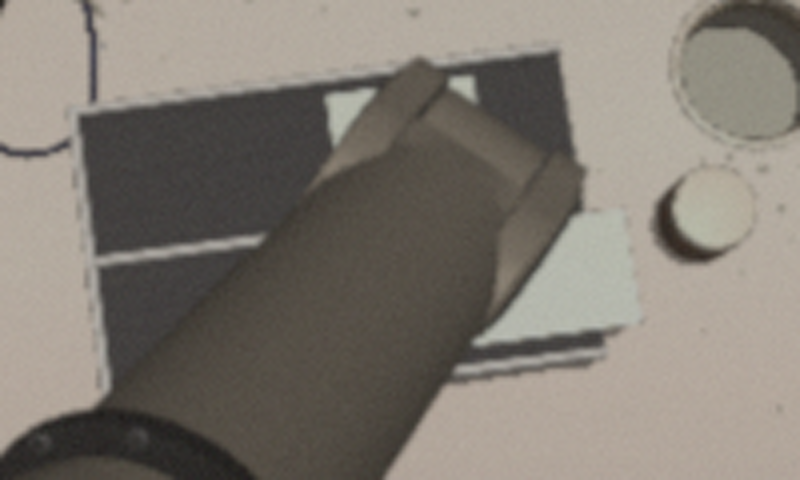

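```bash
python3 -c "
from h import *
for t in('top0','a1'):
  for x in(-75,-45,-20,45,75):
    ys=np.arange(-165,-135,.5);P,H=prof(t,np.arange(x-4,x+5.),ys,.040)
    b=P.mean(2).mean(0); print(t,x,b[::4].astype(int), 'h',[int(v*1000) for v in np.median(H,0)[::4]])
ys=np.arange(-165,-135,.5);print(ys[::4])
ys=np.arange(-182,-165,.5);P,H=prof('a2',np.arange(-65,-24.),ys,.046);print(np.c_[ys,(P[...,1]-P[...,0]).mean(0).round(1)][::2].tolist())
"
```

```text
top0 -75 [155 155 155 154 154 152 142 116  80  65  61  61  61  63  62] h [0, -1, -1, 0, 0, 0, 0, 2, 28, 38, 39, 39, 38, 38, 38]
top0 -45 [155 156 155 155 154 153 146 122  85  66  62  62  62  62  63] h [0, -1, 0, 1, 0, 0, -1, 0, 28, 39, 39, 38, 39, 38, 39]
top0 -20 [156 155 155 156 155 153 142 114  83  65  63  62  61  61  60] h [0, 0, -1, 0, 0, -1, -1, 10, 37, 40, 41, 40, 39, 38, 87]
top0 45 [157 157 156 156 157 154 143 114  80  63  61  60  61  61  62] h [0, 0, 0, 0, -2, -1, -1, 2, 31, 40, 39, 40, 39, 39, 39]
top0 75 [157 157 157 156 156 155 146 119  86  64  59  60  60  60  60] h [2, 0, 0, 0, 0, -2, 0, -1, 24, 40, 37, 39, 40, 38, 38]
a1 -75 [167 167 167 167 167 166 154 126  91  99 133 161 166 165 167] h [0, 0, -1, 11, 21, 0, 0, 3, 30, 40, 43, 44, 43, 45, 45]
a1 -45 [168 168 167 168 168 167 158 132  95  99 132 166 177 178 177] h [-1, 0, 0, 0, -1, -1, 1, 137, 66, 40, 42, 46, 45, 45, 46]
a1 -20 [168 169 169 168 168 166 154 124  93  90 131 166 176 177 176] h [0, 0, 0, 0, 1, 1, 0, 12, 38, 39, 41, 44, 44, 42, 44]
a1 45 [170 169 170 170 170 168 155 124  88  69  66  64  66  67  67] h [0, -1, 0, -1, -1, -1, 0, 0, 28, 38, 40, 41, 143, 65, 38]
a1 75 [169 169 169 169 169 167 157 129  92  70  65  65  65  65  65] h [0, -1, 81, 133, 0, 0, 0, -1, 23, 40, 39, 39, 39, 39, 40]
[-165. -163. -161. -159. -157. -155. -153. -151. -149. -147. -145. -143.
 -141. -139. -137.]
[[-182.0, -9.100000381469727], [-181.0, -9.100000381469727], [-180.0, -9.100000381469727], [-179.0, -9.100000381469727], [-178.0, -9.100000381469727], [-177.0, -8.800000190734863], [-176.0, -8.199999809265137], [-175.0, -6.800000190734863], [-174.0, -5.0], [-173.0, -3.0], [-172.0, -0.699999988079071], [-171.0, 1.2000000476837158], [-170.0, 2.200000047683716], [-169.0, 2.4000000953674316], [-168.0, 2.5], [-167.0, 2.700000047683716], [-166.0, 2.799999952316284]]
```

Overhang is about 22.6 mm (front at -173.1, edge at -150.5), so I'll push 2.4 mm further, then back off and lift.

>>> {"fn": "move_arm", "kwargs": {
  "increments": "0 0.1 -0.8 0 0 0 0; 0 0.1 -0.8 0 0 0 0; 0 0.1 -0.8 0 0 0 0; 0 0 0 0 0 0 0; 0 -0.2 2 0 0 0 0; 0 -1 10 0 0 0 0; 0 -1 8 10 0 0 0; 0 0 0 40 0 0 0"
}}

```text
t: 7.25
eef_pos: [0.5028, -0.1624, 0.0917]
tool_rot: [-0.002, 0.661, 0.75, -0.001]
contact_force: [1.2, 0.5, 0.3]
gripper_width: -0.001
```

```bash
python3 -c "
from h import *
look('a3')
ys=np.arange(-184,-165,.5);P,H=prof('a3',np.arange(-65,-24.),ys,.046);print(np.c_[ys,(P[...,1]-P[...,0]).mean(0).round(1)][::2].tolist())"
```

```text
tcp ledge [-47.92360177 -14.12526563] [ 0.50280575 -0.16237729  0.09168435] [1.2131445  0.46798914 0.25962374]
[[-184.0, -9.0], [-183.0, -9.100000381469727], [-182.0, -9.199999809265137], [-181.0, -9.199999809265137], [-180.0, -9.100000381469727], [-179.0, -8.800000190734863], [-178.0, -8.0], [-177.0, -6.5], [-176.0, -4.400000095367432], [-175.0, -2.0999999046325684], [-174.0, 0.0], [-173.0, 1.5], [-172.0, 2.200000047683716], [-171.0, 2.4000000953674316], [-170.0, 2.5999999046325684], [-169.0, 2.5999999046325684], [-168.0, 2.5999999046325684], [-167.0, 2.5999999046325684], [-166.0, 2.700000047683716]]
```

View pics/a3.png

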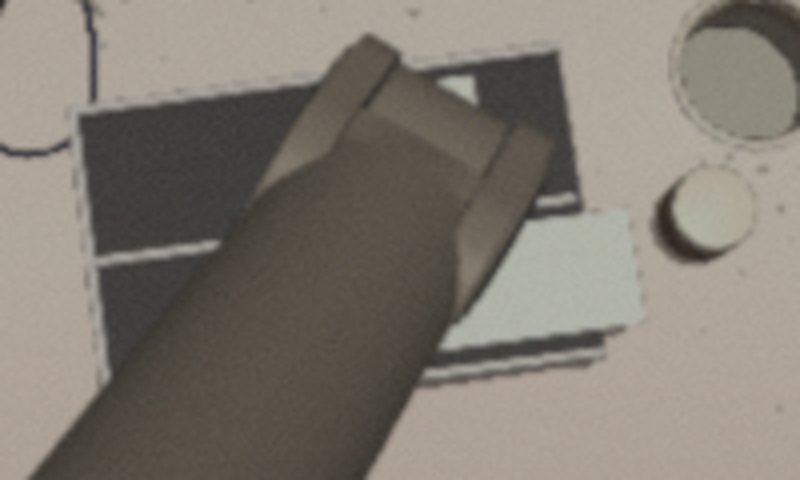

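Front is now at -175.4, an overhang of about 24.9 mm, and the blank stays put with the hand off it. Next, the short blank.

>>> {"fn": "move_arm", "kwargs": {
  "increments": "0 15 10 0 0 0 0; 0 20 12 0 0 0 0; 0 20 12 0 0 0 0; 0 20 12 0 0 0 0; 0 13 9 0 0 0 0; 0 0 0 -10 0 0 0; 0 0 0 -10 0 0 0; 0 0 0 0 0 0 0"
}}

```text
t: 8.3
eef_pos: [0.5906, -0.1099, 0.071]
tool_rot: [-0.001, 0.662, 0.749, -0.001]
contact_force: [0.5, -0.0, 0.3]
gripper_width: 0.0
```

```bash
python3 -c "
from h import *
look('b0')
for x0,x1 in((25,35),(40,55),(60,70)):
  ys=np.arange(-20,10,.5);P,H=prof('b0',np.arange(x0,x1,1.),ys,.046);print(np.c_[ys,P.mean(2).mean(0).round(0)][::6].tolist())
"
```

```text
tcp ledge [45.67970699 26.98846101] [ 0.59056759 -0.10993855  0.07099299] [ 0.52036838 -0.03021664  0.32620222]
[[-20.0, 184.0], [-17.0, 185.0], [-14.0, 183.0], [-11.0, 183.0], [-8.0, 160.0], [-5.0, 92.0], [-2.0, 67.0], [1.0, 66.0], [4.0, 63.0], [7.0, 56.0]]
[[-20.0, 183.0], [-17.0, 183.0], [-14.0, 183.0], [-11.0, 181.0], [-8.0, 156.0], [-5.0, 83.0], [-2.0, 53.0], [1.0, 46.0], [4.0, 42.0], [7.0, 43.0]]
[[-20.0, 181.0], [-17.0, 159.0], [-14.0, 100.0], [-11.0, 56.0], [-8.0, 43.0], [-5.0, 44.0], [-2.0, 49.0], [1.0, 51.0], [4.0, 53.0], [7.0, 55.0]]
```

View pics/b0.png

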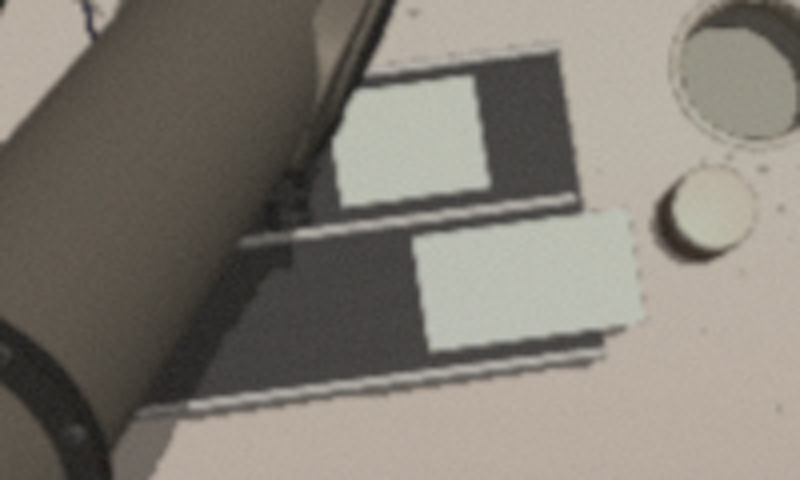

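The long blank sits square in its lane with its front at crop (635,265). The short blank's rear edge is at about crop (336,150), with the fingers behind it at (300,190). Going down and pushing.

>>> {"fn": "move_arm", "kwargs": {
  "increments": "0 1 0 -10 0 0 0; 0 0 0 -8 0 0 0; 0 0 0 -6 0 0 0; 0 0 0 -4 0 0 0; 0 0 0 0 0 0 0; 0 0.7 -6 0 0 0 0; 0 0.8 -6 0 0 0 0; 0 0.7 -6 0 0 0 0"
}}

```text
t: 9.35
eef_pos: [0.5957, -0.1281, 0.0445]
tool_rot: [0.0, 0.662, 0.75, 0.0]
contact_force: [0.2, -0.5, -0.9]
gripper_width: -0.0
```

>>> {"fn": "move_arm", "kwargs": {
  "increments": "0 0.8 -6 0 0 0 0; 0 0.7 -6 0 0 0 0; 0 0.8 -6 0 0 0 0; 0 0.7 -6 0 0 0 0; 0 0.8 -6 0 0 0 0; 0 0.7 -6 0 0 0 0; 0 0.8 -6 0 0 0 0; 0 0 0 0 0 0 0"
}}

```text
t: 10.35
eef_pos: [0.6007, -0.1703, 0.0443]
tool_rot: [0.0, 0.662, 0.75, -0.0]
contact_force: [0.6, -0.9, 0.0]
gripper_width: 0.003
```

```bash
python3 -c "
from h import *
look('b1');front('b1',47,-160,-120)"
```

```text
tcp ledge [ 48.27509576 -34.13920402] [ 0.60074714 -0.17026864  0.04430835] [ 5.78449358e-01 -9.19002599e-01  5.84335942e-04]
dx -22
 y  [-160 -157 -154 -151 -148 -145 -142 -139 -136 -133 -130 -127 -124 -121]
 br [177 177 175 150  93  70  70  69  74 119 173 183 184 183]
 gr [-7 -7 -6 -5 -4 -3 -3 -3 -2  0  2  3  3  3]
 h  [ 0  0  0  0 30 40 40 40 40 40 46 47 45 46]
dx 0
 y  [-160 -157 -154 -151 -148 -145 -142 -139 -136 -133 -130 -127 -124 -121]
 br [176 177 174 150  93  70  67  67  74 124 175 184 183 183]
 gr [-7 -7 -7 -6 -3 -3 -2 -3 -2  1  2  3  3  3]
 h  [  0   0   0   1  34  39  40  40  40  40  46  81 132  46]
dx 22
 y  [-160 -157 -154 -151 -148 -145 -142 -139 -136 -133 -130 -127 -124 -121]
 br [176 176 174 153  95  68  67  68  74 125 175 183 182 182]
 gr [-7 -7 -8 -7 -4 -3 -3 -3 -3  1  2  3  3  3]
 h  [-1  0  0  0 30 39 38 40 40 41 45 45 46 46]
```

View pics/b1.png

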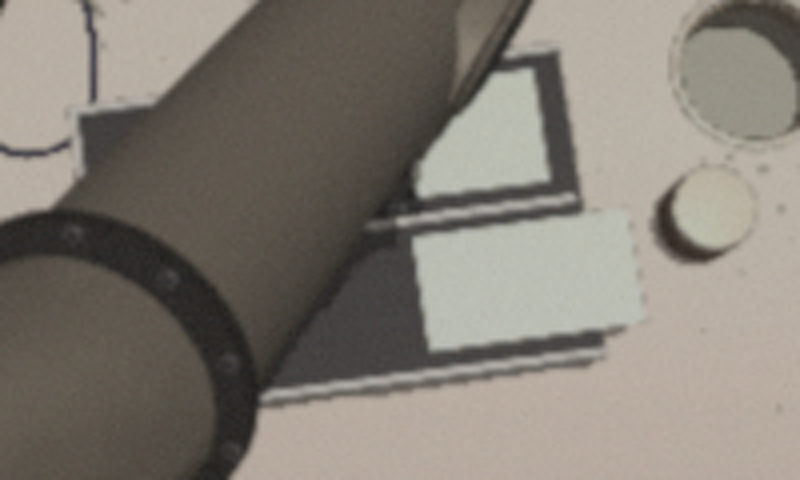

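The short blank's front is at -133 and square. The fingertips are a bit high (44.3 mm), so I'll back off, lower 2 mm and continue.

>>> {"fn": "move_arm", "kwargs": {
  "increments": "0 -0.4 3 0 0 0 0; 0 -0.5 0 -2 0 0 0; 0 0.4 -3 0 0 0 0; 0 0.6 -5 0 0 0 0; 0 0.6 -5 0 0 0 0; 0 0.6 -5 0 0 0 0; 0 0.6 -5 0 0 0 0; 0 0.6 -5 0 0 0 0"
}}

```text
t: 11.4
eef_pos: [0.6034, -0.1947, 0.0423]
tool_rot: [0.0, 0.662, 0.75, 0.0]
contact_force: [0.2, 0.2, 0.6]
gripper_width: 0.001
```

>>> {"fn": "move_arm", "kwargs": {
  "increments": "0 0.5 -4 0 0 0 0; 0 0.5 -4 0 0 0 0; 0 0.4 -3 0 0 0 0; 0 0.2 -2 0 0 0 0; 0 0 0 0 0 0 0; 0 0 0 0 0 0 0; 0 0 0 0 0 0 0; 0 0 0 0 0 0 0"
}}

```text
t: 12.4
eef_pos: [0.605, -0.2073, 0.0423]
tool_rot: [0.0, 0.662, 0.75, 0.0]
contact_force: [-0.4, -0.0, -0.5]
gripper_width: 0.002
```

```bash
python3 -c "
from h import *
look('b2');
for a,b in((20,35),(35,60),(60,75)):
  ys=np.arange(-182,-160,1.);P,H=prof('b2',np.arange(a,b),ys,.046);print(np.c_[ys,(P[...,1]-P[...,0]).mean(0).round(1),np.median(H,0)*1000].astype(int).tolist())"
```

```text
tcp ledge [ 47.84859356 -71.35711341] [ 0.60495388 -0.20725058  0.04230933] [-0.37402599 -0.01511351 -0.45824096]
[[-182, -7, 0], [-181, -7, 0], [-180, -7, -1], [-179, -7, -1], [-178, -6, 0], [-177, -6, 0], [-176, -6, 0], [-175, -6, 0], [-174, -5, 0], [-173, -4, 1], [-172, -3, 2], [-171, -2, 14], [-170, 0, 29], [-169, 0, 40], [-168, 1, 45], [-167, 2, 45], [-166, 2, 44], [-165, 2, 45], [-164, 2, 45], [-163, 2, 45], [-162, 2, 45], [-161, 2, 45]]
[[-182, -6, 0], [-181, -6, 0], [-180, -6, 0], [-179, -6, 0], [-178, -6, 0], [-177, -6, 0], [-176, -6, 0], [-175, -6, 0], [-174, -6, 0], [-173, -6, 0], [-172, -4, 1], [-171, -2, 11], [-170, 0, 27], [-169, 1, 43], [-168, 2, 45], [-167, 2, 46], [-166, 2, 46], [-165, 2, 46], [-164, 2, 44], [-163, 2, 44], [-162, 2, 45], [-161, 2, 45]]
[[-182, -7, 0], [-181, -7, 0], [-180, -7, 0], [-179, -7, 0], [-178, -7, 0], [-177, -7, 0], [-176, -7, 0], [-175, -7, 0], [-174, -6, 0], [-173, -5, 0], [-172, -4, 0], [-171, -2, 7], [-170, 0, 25], [-169, 1, 41], [-168, 2, 44], [-167, 3, 45], [-166, 3, 45], [-165, 3, 45], [-164, 3, 45], [-163, 2, 46], [-162, 2, 46], [-161, 2, 46]]
```

View pics/b2.png

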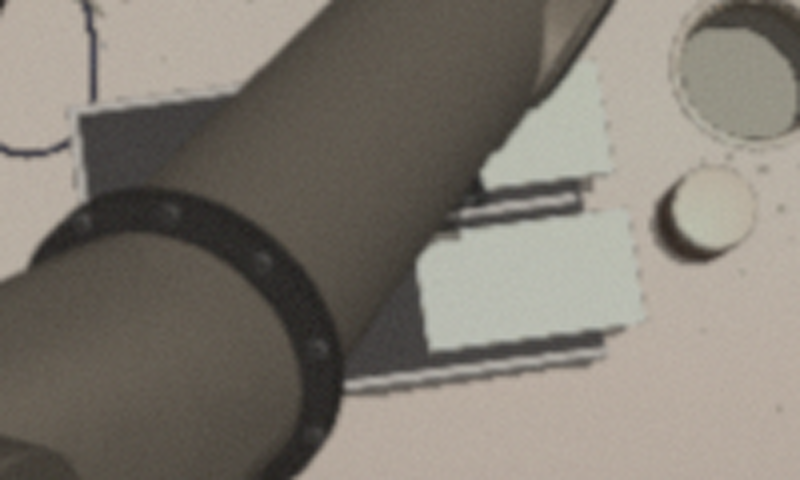

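Front at about -171, so 4.5 mm more, then retreat.

>>> {"fn": "move_arm", "kwargs": {
  "increments": "0 0.1 -1 0 0 0 0; 0 0.2 -1.5 0 0 0 0; 0 0.1 -1 0 0 0 0; 0 0.1 -1 0 0 0 0; 0 0 0 0 0 0 0; 0 -0.4 3 0 0 0 0; 0 -1.2 10 0 0 0 0; 0 -1 8 0 0 0 0"
}}

```text
t: 13.45
eef_pos: [0.6028, -0.1895, 0.0422]
tool_rot: [-0.0, 0.661, 0.75, 0.0]
contact_force: [0.0, 0.1, -0.4]
gripper_width: 0.002
```

>>> {"fn": "move_arm", "kwargs": {
  "increments": "0 0 0 20 0 0 0; 0 0 0 40 0 0 0; 0 0 0 40 0 0 0; 0 -20 20 30 0 0 0; 0 -40 20 10 0 0 0; 0 -40 30 0 0 0 0; 0 -30 30 0 0 0 0; 0 -15 20 0 0 0 0"
}}

```text
t: 14.45
eef_pos: [0.4563, -0.07, 0.1834]
tool_rot: [-0.0, 0.662, 0.75, 0.001]
contact_force: [0.7, -0.6, 0.6]
gripper_width: 0.001
```

```bash
python3 -c "
from h import *
look('c1')
for xc,t in((-46,'long'),(46,'short')):
 for a,b in((-28,-12),(-12,12),(12,28)):
  ys=np.arange(-184,-160,.25);P,H=prof('c1',np.arange(xc+a,xc+b),ys,.046);g=(P[...,1]-P[...,0]).mean(0);m=(g[:16].mean()+g[-16:].mean())/2
  print(t,a,'front',ys[np.argmax(g>m)],'depth',ys[np.argmax(np.median(H,0)>.023)])
p,d=vision.read_camera('scene');cv2.imwrite('pics/s1.png',p[:,:,::-1])"
```

```text
tcp ledge [-82.54224078  83.32642809] [ 0.45633291 -0.06998896  0.18335512] [ 0.66377674 -0.63299768  0.57833435]
long -28 front -175.5 depth -174.75
long -12 front -175.0 depth -175.0
long 12 front -175.5 depth -174.75
short -28 front -174.5 depth -174.75
short -12 front -175.0 depth -174.25
short 12 front -175.0 depth -174.5
```

View pics/c1.png

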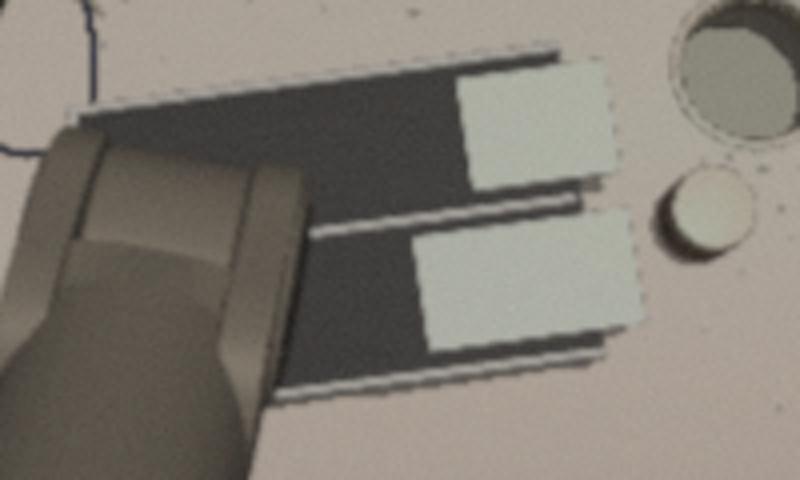

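View pics/s1.png

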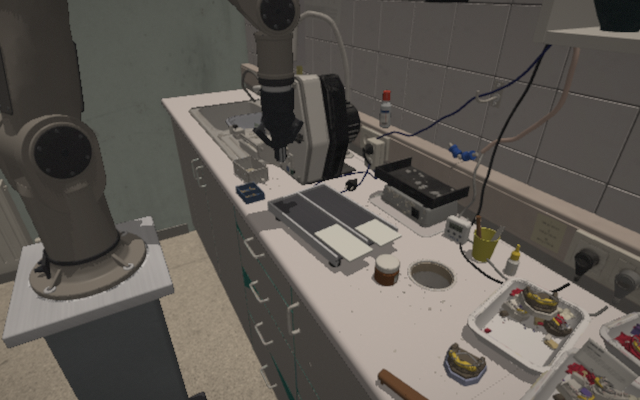

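Both blanks lie flat with their fronts past the edge (top crop (637,265) and (612,118)). The jar (scene (387,270)) and the pin box (scene (250,192)) are where they were, and the hand is clear. Handing in.

>>> {"fn": "move_arm", "kwargs": {
  "increments": "0 0 0 20 0 0 0; 0 0 0 20 0 0 0; 0 0 0 10 0 0 0; 0 0 0 0 0 0 0; 0 0 0 0 0 0 0; 0 0 0 0 0 0 0; 0 0 0 0 0 0 0; 0 0 0 0 0 0 0"
}}

```text
t: 15.55
eef_pos: [0.4577, -0.0709, 0.2321]
tool_rot: [-0.0, 0.662, 0.75, -0.0]
contact_force: [0.5, -0.4, -0.7]
gripper_width: 0.005
```

```bash
python3 -c "
from station import bot
print(bot.hand_in())"
```

```text
the job is handed in; nothing more can be done
None
```

Both blanks now stick out about 25 mm past the open edge, and the job was handed in at about 15.6 s. I pushed each one along its lane with the shut fingers, the long blank first and then the short one. I then lifted the hand clear; it stopped 232 mm above the worktop.

- **Overhang:** the last top-camera check, with the hand off, put the overhang at 24–25 mm for both. The colour and depth edges agreed to within about 1 mm, and the camera calibration is only good to about 2 mm.
- **Blanks:** both lie flat and square in their lanes.
- **Bystanders:** the jar and the pin box look unmoved in the pictures; I did not measure their positions again.
- **Forces:** every reading at the end of a move was below about 2 N.
- **One correction:** during the short blank's push the fingertips rode about 2 mm too high, so I backed off, lowered them and carried on. No check failed.

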